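# Index a bearing-assembly arbor by feel and lock it

## Task

Bring the bearing arbor to its home station and lock it: turn the black knurled hub until you feel the spring plunger inside drop into its one hidden notch, let go so that the arbor centres itself there, then push the red-buttoned lock pin all the way down onto its boss. Never force the pin against the index plate, and leave the ball box, the two loose bearings and the collar where they are.

Things in the scene. Friction and masses are not known exactly. Their poses are not given: they have to be found in the camera images.
- fixture: The rotary index fixture, screwed to the bench: a grey round housing 184 mm across and 38 mm high, with four foot lugs reaching 122 mm from its axis. Origin at the centre of its underside, on the bench; z up along the axis on which the arbor turns. The lock pin stands on its +y side, 74 mm from that axis.
- hub_top (a point): Centre of the top of the black knurled hub, on the arbor's axis, 118 mm above the bench. The hub is round, 56 mm across and 34 mm high (84 to 118 mm above the bench); it turns with the bearing below it (84 mm across, 62 to 84 mm up). The point is fixed to the housing and has its axes: neither it nor the hub's look tells how far the arbor is turned.
- hub_grip (a point): Point on the arbor's axis at the height to grip the hub, 106 mm above the bench; fixed to the housing. The arbor turns without end stops against an even drag of about 0.1 N m. Its one notch comes 0.6 to 3.0 rad clockwise seen from above (yaw decreasing) from the start, at no known angle. A grip of 40 N turns it without slipping; 25 N may slip at the lip.
- plunger_screw (a point): Outer end of the brass spring plunger in the -y flank (not to be handled); its nose rides on the index plate inside. Clockwise, a lip takes up to 0.7 N m from 0.29 rad before the notch centre; then, in the last 0.15 rad, the torque dips 0.3 to 0.5 N m below the drag; past the centre 0.3 N m for 0.13 rad. Let go within 0.1 rad of the centre it centres itself; farther off it stays.
- lockpin: The lock pin: a red round button 25 mm across and 13.5 mm high on an 8 mm steel pin sliding vertically in a boss. Origin at the centre of the button's top: 97 mm above the bench when up, 83 mm when fully home (14 mm of travel). It moves against about 4 N of friction and stays where it is left.
- pin_boss (a point): Centre of the top of the lock pin's steel boss (26 mm across), 69 mm above the bench, straight under the red button, which comes down onto it; fixed to the housing. With the arbor centred in its notch the pin goes through a hole in the hidden index plate; otherwise it stops hard on the plate after 3 mm.
- ball_box: Open cardboard box with steel balls, 170 x 120 x 55 mm, loose on the bench; origin under its centre. Bystander.
- bearing_big: Loose ball bearing lying flat, 80 mm across, 22 mm high; origin under its centre. Bystander.
- bearing_small: Loose ball bearing lying flat, 62 mm across, 18 mm high; origin under its centre. Bystander.
- collar: Loose dark steel flanged collar, 56 mm across, 34 mm high; origin under its centre. Bystander.

How it is judged:
By the outcome, as a careful person would: the job done as asked, in the order asked, and still so for the second after the job is handed in, with the robot touching nothing.
It also fails if it takes over 72 s, if anything falls off the work surface, if the arm or the gripper's body presses on something with over 40 N, if the wrist force passes 120 N, or if a joint passes its speed limit or range.

## Robot

A 6-joint arm with a two-finger parallel gripper is mounted at the origin on the work surface. World frame = base frame: x ahead of the robot, y to its left, z up, the work surface at z = 0. Lengths are in m, angles in rad, forces in N, time in s.
With the tool pointing down it reaches from about 0.25 to 0.775 m from the base axis. Payload 4 kg.
Tool frame: the origin (TCP) lies on the centre line of the jaws, within the pads' length; the fingertips stand 8 mm ahead of it and the grasp point (between the pads) lies 11 mm behind it; z points along the fingers, y is the direction in which the jaws open and shut (so a half turn about z gives the same grasp; the last joint's range is limited). The gripper opens to 94 mm and grips with 3 to 60 N. Pads are 16 mm wide; open, the fingers measure 119 mm over their backs; the gripper's body (75 mm by 177 mm) begins 78 mm behind the grasp point.
Start: joints at [1.102, 0.087, 1.371, -0, 1.684, -0.103], TCP at [0.197, 0.514, 0.214] pointing down, gripper open.
Joint ranges: [-3.1, 3.1], [-0.76, 2.03], [0.27, 2.55], [-1.08, 4.22], [0.17, 2.65], [-2.57, 2.57]. Speed limits (rad/s): [2.79, 2.79, 3.14, 3.14, 3.14, 3.14].

## Interface

Orientations are given as [roll, pitch, yaw] about the fixed x, y, z axes, in that order (R = Rz(yaw) Ry(pitch) Rx(roll)).
In Python, from bench import * gives the robot as it stands.
- The arm moves only by the tool step_arm, never from a script. Its argument "steps" is a list of rows, each an object of numbers: "jaw": the opening, from 0 (shut) to 1 (fully open); "tx", "ty", "tz": the shift along the tool's x, y, z in m; "ax", "ay", "az": the turn, a rotation vector about the tool's x, y, z in rad. In form: [{"jaw": .., "tx": .., "ty": .., "tz": .., "ax": .., "ay": .., "az": ..}, ...]. A call has 1 to 8 rows; each row is the pose to reach, as a shift and turn from the pose measured when the call began, along the tool's axes at that moment; what a row does not reach only later rows make up. A row lasts 1/10 s, in which the tool goes at most 50 mm and 8.59 degrees, less where a joint would pass 70% of its speed; a pose out of reach is approached as far as the arm can. A call with a gripper value outside its range is refused whole. The fingers move at their own pace and stop on an object; the grip force is fixed at half the most. Time passes only in rows, so rows that repeat a pose let the fingers close. It gives the time, the measured TCP pose, the force and the opening at its end, in the units of the state.
- get_obs(): the state, without advancing time (a new reading comes with each control period).
- snapshot(name): name is "scene" or "side" or "wrist"; returns (picture, depth): 400x640x3 uint8, red, green, blue; 400x640 float32, m along the optical axis (not along the pixel's ray), 0 where there is no reading.
- camera_model(name): a dict with "intrinsics" (3x3 intrinsics, pixels), "origin" and "orientation" of the camera in the world. Camera axes: x right, y down, z forward; pixel columns grow to the right and rows downward; lengths in m; the calibration is good to about 2 mm. The wrist camera is an equidistant fisheye: a pixel r from the principal point sees the ray r / f radians off the axis. A picture is of the moment at which its call begins: read the wrist's pose just before it. camera_model takes no time and is no camera call; for the wrist camera it gives the pose at the moment of the call.
- close_job(): hands the job in, once; it reports no verdict.
Trained networks look in the newest picture that a camera, given by its name, has taken for a name from the list of things; names that differ only in an ending like _2 or _b are one class to them, and where a whole thing is asked for, a point or a joint stands for the part that bears it (a point fixed in the world has none). Each returns a list of dicts, best first, with "confidence" (0 to 1); they miss things now and then, are a little off and sometimes report something else, mostly with a low value. They report only what shows in the picture. A call takes as long as a camera call.
- silhouettes(camera, query): "pixels" (400x640 bool, what is visible of it) and "rect" ([left, top, right, bottom] in pixels, round what is visible of it).
The state is a dict: "time": time; "joint_positions": joint angles; "qvel": joint speeds; "joint_torque": joint torques, N m; "tool_pos": TCP position; "ee_rot": TCP orientation; "wrist_force": force on the tool from outside, world axes, zero at the start; "wrist_torque": the same for the moment, N m; "width": finger opening in m.
Only numpy, scipy, OpenCV 4.12 (cv2) and the standard library are available. Lean on these libraries where they do the work, as an engineer would, in place of code of your own. Each camera call takes 0.05 s, during which the arm holds its last target. There are 200 camera calls.

## Working session

There is one attempt and no reset: what is moved stays moved. The work goes in short steps, Python scripts to look and compute and a tool call to move; the robot and the scene stay as the last step left them, time stands still between calls to the robot, and variables do not carry over. Pictures are saved under pics/ and viewed, about 8 in all and at most 12, crops included, and the job is handed in when it is done.

Besides the shell and the picture viewer there is one more tool, called after "Emit:" by a JSON object that holds its "op" and its "data". step_arm: Moves the arm, as the interface text tells. Its arguments: {"type":"object","properties":{"steps":{"type":"array"}},"required":["steps"]}

```bash
mkdir -p pics
cat > h.py <<'E'
from bench import *
import numpy as np, cv2
from scipy.spatial.transform import Rotation as R
def cam(n):
    m=camera_model(n); K=np.array(m["intrinsics"]); o=np.array(m["origin"]); q=np.array(m["orientation"])
    Rm=q if q.shape==(3,3) else (R.from_euler('xyz',q).as_matrix() if q.size==3 else R.from_quat(q).as_matrix())
    return K,o,Rm
def pts(n,d,mask):
    K,o,Rm=cam(n); v,u=np.nonzero(mask&(d>0)); z=d[v,u]
    P=np.c_[(u-K[0,2])/K[0,0]*z,(v-K[1,2])/K[1,1]*z,z]
    return P@Rm.T+o
E
cat > a.py <<'E'
from h import *
o=get_obs(); print({k:np.round(v,3) for k,v in o.items()})
for n in ["scene","side"]:
    p,d=snapshot(n); cv2.imwrite(f"pics/{n}0.png",p[:,:,::-1])
    print(n,camera_model(n)["orientation"],cam(n)[1])
    for q in ["fixture","lockpin","hub_top","pin_boss","ball_box","collar","bearing_big"]:
        for s in silhouettes(n,q)[:2]:
            P=pts(n,d,s["pixels"]); 
            if len(P): print(q,round(s["confidence"],2),s["rect"],len(P),np.round(np.median(P,0),3),np.round(np.percentile(P,2,axis=0),3),np.round(np.percentile(P,98,axis=0),3))
E
python3 a.py
```

```text
{'time': np.float64(0.0), 'joint_positions': array([ 1.102,  0.088,  1.372, -0.   ,  1.684, -0.103]), 'qvel': array([-0.001, -0.   , -0.001,  0.001, -0.   ,  0.   ]), 'joint_torque': array([-0.0000e+00, -3.4016e+01, -3.0243e+01,  7.2000e-02,  3.2000e-02,
       -0.0000e+00]), 'tool_pos': array([0.196, 0.513, 0.212]), 'ee_rot': array([-3.139, -0.   ,  2.776]), 'wrist_force': array([ 0.114, -0.306, -0.388]), 'wrist_torque': array([ 0.003, -0.029, -0.027]), 'width': np.float64(0.094)}
scene [-2.33320254 -0.01791884  1.26001991] [ 1.2962309  -0.28469665  0.85350012]
fixture 0.87 [310.0, 174.6, 389.4, 247.7] 3376 [0.586 0.037 0.038] [ 0.486 -0.055  0.005] [0.671 0.151 0.118]
lockpin 0.45 [357.2, 168.3, 364.6, 181.5] 57 [0.51  0.097 0.094] [0.497 0.087 0.075] [0.516 0.109 0.1  ]
hub_top 0.97 [310.8, 172.1, 389.1, 246.8] 3409 [0.587 0.036 0.038] [ 0.483 -0.057  0.003] [0.671 0.136 0.118]
pin_boss 0.76 [306.4, 174.8, 387.3, 246.4] 3375 [0.586 0.037 0.038] [ 0.488 -0.055  0.004] [0.669 0.154 0.118]
ball_box 0.56 [158.6, 224.9, 218.5, 298.9] 3700 [ 0.606 -0.393  0.02 ] [ 0.52  -0.457  0.001] [
[... 868 characters left out ...]
0.658 0.129 0.119]
hub_top 0.5 [274.5, 312.3, 298.3, 334.7] 369 [ 0.341 -0.295  0.027] [ 0.318 -0.313  0.003] [ 0.367 -0.269  0.037]
pin_boss 0.93 [272.4, 172.2, 348.3, 233.3] 3095 [0.546 0.026 0.038] [ 0.454 -0.061  0.   ] [0.666 0.132 0.119]
ball_box 0.91 [360.8, 280.9, 439.7, 347.7] 3594 [ 0.614 -0.389  0.018] [ 0.52  -0.459 -0.   ] [ 0.695 -0.323  0.056]
collar 0.8 [277.3, 311.0, 299.2, 333.2] 336 [ 0.341 -0.296  0.029] [ 0.32  -0.312  0.004] [ 0.365 -0.27   0.037]
bearing_big 0.66 [275.5, 169.6, 344.4, 231.5] 2926 [0.546 0.026 0.039] [ 0.454 -0.059  0.006] [0.648 0.129 0.119]
bearing_big 0.58 [220.5, 146.0, 248.9, 165.3] 463 [0.415 0.333 0.018] [ 0.377  0.297 -0.001] [0.452 0.38  0.027]
```

```bash
cat > b.py <<'E'
from h import *
tiles=[]
for n,c in [("scene",(300,390,160,255)),("side",(265,355,165,245))]:
    p,d=snapshot(n); z=np.ones(d.shape,bool)
    m=np.zeros(d.shape,bool); m[c[2]:c[3],c[0]:c[1]]=1
    P=pts(n,d,m); C=p[m&(d>0)].astype(int)
    hub=P[(P[:,2]>.114)&(P[:,2]<.123)&(np.hypot(P[:,0]-.56,P[:,1]-.04)<.06)]
    (x,y),r=cv2.minEnclosingCircle(hub[:,:2].astype(np.float32)); print(n,"hub",len(hub),x,y,r,hub.mean(0), np.median(hub[:,2]))
    red=P[(C[:,0]>C[:,1]+60)&(C[:,0]>C[:,2]+60)]; top=red[red[:,2]>.093]
    (x,y),r=cv2.minEnclosingCircle(top[:,:2].astype(np.float32)); print("red",len(red),len(top),x,y,r,top.mean(0) if len(top) else 0)
    h=P[(P[:,2]>.035)&(P[:,2]<.041)]; (x,y),r=cv2.minEnclosingCircle(h[:,:2].astype(np.float32)); print("housing",len(h),x,y,r)
    tiles.append(cv2.resize(p[c[2]:c[3],c[0]:c[1],::-1],(400,400),interpolation=cv2.INTER_CUBIC))
cv2.imwrite("pics/b.png",np.hstack(tiles))
E
python3 b.py
```

```text
scene hub 211 0.5613006949424744 0.048529963940382004 0.02703634463250637 [0.56231269 0.04888823 0.11745665] 0.11751781457171107
red 53 30 0.5070030689239502 0.09739276021718979 0.0124800531193614 [0.50677625 0.09848922 0.09571462]
housing 1439 0.5609825849533081 0.04766201972961426 0.09263179451227188
side hub 193 0.5601653456687927 0.04883585870265961 0.028693193569779396 [0.55866346 0.04851669 0.11793414] 0.11771714339405537
red 53 39 0.5057793259620667 0.09778410196304321 0.013338944874703884 [0.50423708 0.09775956 0.09740836]
housing 1028 0.5624356865882874 0.04823249578475952 0.0939200296998024
```

View pics/b.png

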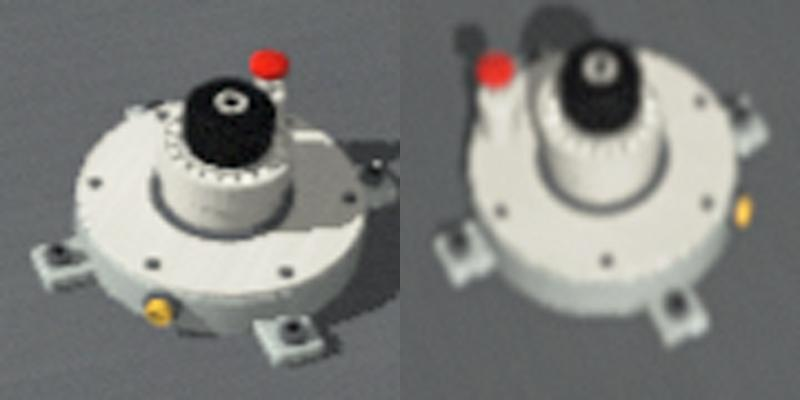

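View pics/scene0.png

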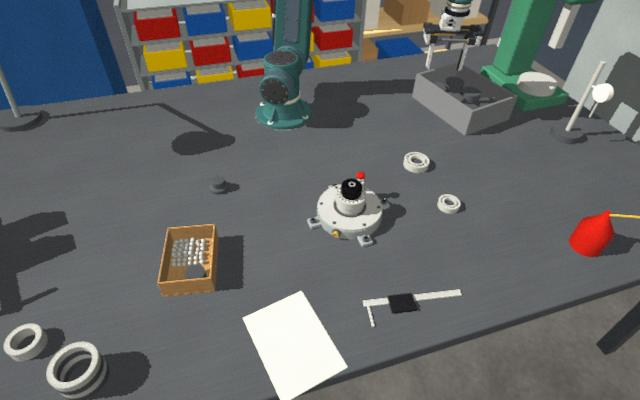

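```bash
cat > rel.py <<'E'
from h import *; import sys
t=np.array(list(map(float,sys.argv[1:4]))); o=get_obs(); Rm=R.from_euler('xyz',o["ee_rot"])
print("t",round(o["time"],2),"pos",np.round(o["tool_pos"],4),"rot",np.round(o["ee_rot"],3),"j",np.round(o["joint_positions"],3))
print("F",np.round(o["wrist_force"],2),"T",np.round(o["wrist_torque"],3),"w",round(o["width"],4),"shift",np.round(Rm.inv().apply(t-o["tool_pos"]),4), "turn to vertical, tool axes",np.round(Rm.inv().apply((R.from_euler('xyz',[np.pi,0,o["ee_rot"][2]])*Rm.inv()).as_rotvec()),4))
E
python3 rel.py .561 .0486 .20
```

```text
t 0.9 pos [0.1967 0.5136 0.2135] rot [ 3.141 -0.     2.776] j [ 1.102  0.087  1.371  0.     1.684 -0.103]
F [-0.48  0.1   0.32] T [ 0.011  0.021 -0.017] w 0.0941 shift [-0.5065 -0.3039  0.0135] turn to vertical, tool axes [ 0.0001 -0.     -0.    ]
```

Emit:
{"op": "step_arm", "data": {"steps": [{"jaw": 0.78,"tx": -0.0365,"ty": -0.022},{"jaw": 0.78,"tx": -0.073,"ty": -0.044},{"jaw": 0.78,"tx": -0.11,"ty": -0.066},{"jaw": 0.78,"tx": -0.146,"ty": -0.088},{"jaw": 0.78,"tx": -0.183,"ty": -0.11},{"jaw": 0.78,"tx": -0.22,"ty": -0.132},{"jaw": 0.78,"tx": -0.256,"ty": -0.154},{"jaw": 0.78,"tx": -0.293,"ty": -0.176}]}}

```text
invalid input
```

```bash
python3 rel.py .561 .0486 .20
```

```text
t 0.9 pos [0.1967 0.5136 0.2135] rot [ 3.141 -0.     2.776] j [ 1.102  0.087  1.371  0.     1.684 -0.103]
F [-0.48  0.1   0.32] T [ 0.011  0.021 -0.017] w 0.0941 shift [-0.5065 -0.3039  0.0135] turn to vertical, tool axes [ 0.0001 -0.     -0.    ]
```

Presumably every key is required.

Emit:
{"op": "step_arm", "data": {"steps": [{"jaw": 0.78,"tx": -0.0365,"ty": -0.022,"tz": 0,"ax": 0,"ay": 0,"az": 0},{"jaw": 0.78,"tx": -0.073,"ty": -0.044,"tz": 0,"ax": 0,"ay": 0,"az": 0},{"jaw": 0.78,"tx": -0.11,"ty": -0.066,"tz": 0,"ax": 0,"ay": 0,"az": 0},{"jaw": 0.78,"tx": -0.146,"ty": -0.088,"tz": 0,"ax": 0,"ay": 0,"az": 0},{"jaw": 0.78,"tx": -0.183,"ty": -0.11,"tz": 0,"ax": 0,"ay": 0,"az": 0},{"jaw": 0.78,"tx": -0.22,"ty": -0.132,"tz": 0,"ax": 0,"ay": 0,"az": 0},{"jaw": 0.78,"tx": -0.256,"ty": -0.154,"tz": 0,"ax": 0,"ay": 0,"az": 0},{"jaw": 0.78,"tx": -0.293,"ty": -0.176,"tz": 0,"ax": 0,"ay": 0,"az": 0}]}}

```text
time: 1.7
tool_pos: [0.4082, 0.243, 0.2138]
ee_rot: [3.141, 0.001, 2.776]
wrist_force: [0.4, 0.5, -0.9]
width: 0.0733
```

```bash
python3 rel.py .561 .0486 .15
```

```text
t 1.7 pos [0.4082 0.243  0.2138] rot [3.141e+00 1.000e-03 2.776e+00] j [ 0.417 -0.082  1.539  0.     1.683 -0.788]
F [ 0.37  0.47 -0.89] T [-0.009  0.002  0.039] w 0.0733 shift [-0.2122 -0.127   0.0638] turn to vertical, tool axes [0.0008 0.0005 0.    ]
```

Emit:
{"op": "step_arm", "data": {"steps": [{"jaw": 0.78,"tx": -0.04,"ty": -0.024,"tz": 0,"ax": 0,"ay": 0,"az": 0},{"jaw": 0.78,"tx": -0.08,"ty": -0.048,"tz": 0,"ax": 0,"ay": 0,"az": 0},{"jaw": 0.78,"tx": -0.12,"ty": -0.072,"tz": 0,"ax": 0,"ay": 0,"az": 0},{"jaw": 0.78,"tx": -0.16,"ty": -0.096,"tz": 0.01,"ax": 0,"ay": 0,"az": 0},{"jaw": 0.78,"tx": -0.19,"ty": -0.114,"tz": 0.03,"ax": 0,"ay": 0,"az": 0},{"jaw": 0.78,"tx": -0.212,"ty": -0.127,"tz": 0.05,"ax": 0,"ay": 0,"az": 0},{"jaw": 0.78,"tx": -0.212,"ty": -0.127,"tz": 0.06,"ax": 0,"ay": 0,"az": 0},{"jaw": 0.78,"tx": -0.212,"ty": -0.127,"tz": 0.06,"ax": 0,"ay": 0,"az": 0}]}}

```text
time: 2.5
tool_pos: [0.5595, 0.0486, 0.1515]
ee_rot: [-3.141, -0.004, 2.775]
wrist_force: [-0.9, -0.4, 0.8]
width: 0.0734
```

```bash
sleep 3; python3 rel.py .561 .0486 .096
python3 - <<'E'
from h import *
p,d=snapshot("wrist"); a=p[:,:,::-1]
p2,d=snapshot("side"); cv2.imwrite("pics/c.png",np.hstack([cv2.resize(a,(480,300)),cv2.resize(p2[130:250,250:370,::-1],(300,300))]))
E
```

```text
t 2.5 pos [0.5595 0.0486 0.1515] rot [-3.141 -0.004  2.775] j [-1.500e-02  1.360e-01  1.440e+00  1.000e-03  1.570e+00 -1.219e+00]
F [-0.95 -0.4   0.79] T [-0.043 -0.01   0.027] w 0.0734 shift [-0.0016  0.0006  0.0555] turn to vertical, tool axes [-0.0003 -0.0043  0.    ]
```

View pics/c.png

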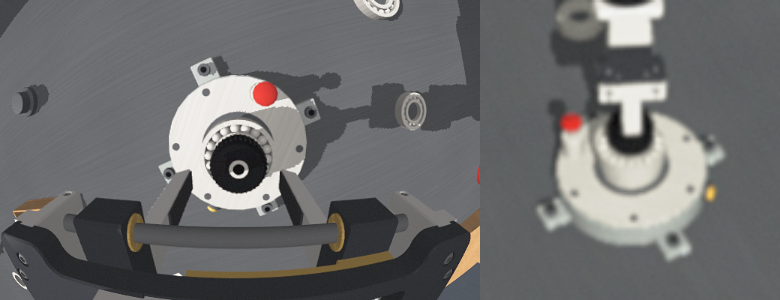

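The wrist picture shows the hub between the open fingers (finger tips around (180,180) and (290,180)), and the red button is well clear at (265,93). Next I descend and close.

Emit:
{"op": "step_arm", "data": {"steps": [{"jaw": 0.78,"tx": -0.0015,"ty": 0.0005,"tz": 0.02,"ax": 0,"ay": -0.003,"az": 0},{"jaw": 0.78,"tx": -0.0015,"ty": 0.0005,"tz": 0.04,"ax": 0,"ay": -0.003,"az": 0},{"jaw": 0.78,"tx": -0.0015,"ty": 0.0005,"tz": 0.0545,"ax": 0,"ay": -0.003,"az": 0},{"jaw": 0.78,"tx": -0.0015,"ty": 0.0005,"tz": 0.0545,"ax": 0,"ay": -0.003,"az": 0},{"jaw": 0.5,"tx": -0.0015,"ty": 0.0005,"tz": 0.0545,"ax": 0,"ay": -0.003,"az": 0},{"jaw": 0.3,"tx": -0.0015,"ty": 0.0005,"tz": 0.0545,"ax": 0,"ay": -0.003,"az": 0},{"jaw": 0.3,"tx": -0.0015,"ty": 0.0005,"tz": 0.0545,"ax": 0,"ay": -0.003,"az": 0},{"jaw": 0.3,"tx": -0.0015,"ty": 0.0005,"tz": 0.0545,"ax": 0,"ay": -0.003,"az": 0}]}}

```text
time: 3.4
tool_pos: [0.5631, 0.05, 0.1015]
ee_rot: [3.138, 0.006, 2.777]
wrist_force: [1.1, 0.6, 4.1]
width: 0.0556
```

```bash
sleep 2; python3 rel.py .561 .0486 .097
```

```text
t 3.4 pos [0.5631 0.05   0.1015] rot [3.138 0.006 2.777] j [-1.200e-02  1.640e-01  1.510e+00  1.000e-03  1.461e+00 -1.219e+00]
F [1.13 0.64 4.07] T [0.139 0.014 0.037] w 0.0556 shift [ 0.0015 -0.0021  0.0044] turn to vertical, tool axes [0.0031 0.0061 0.    ]
```

Emit:
{"op": "step_arm", "data": {"steps": [{"jaw": 0.75,"tx": 0,"ty": 0,"tz": 0,"ax": 0,"ay": 0,"az": 0},{"jaw": 0.75,"tx": 0.0015,"ty": -0.002,"tz": 0.0045,"ax": 0.003,"ay": 0.006,"az": 0},{"jaw": 0.75,"tx": 0.0015,"ty": -0.002,"tz": 0.0045,"ax": 0.003,"ay": 0.006,"az": 0},{"jaw": 0.75,"tx": 0.0015,"ty": -0.002,"tz": 0.0045,"ax": 0.003,"ay": 0.006,"az": 0},{"jaw": 0.75,"tx": 0.0015,"ty": -0.002,"tz": 0.0045,"ax": 0.003,"ay": 0.006,"az": 0}]}}

```text
time: 3.9
tool_pos: [0.5609, 0.0485, 0.0966]
ee_rot: [-3.141, -0.0, 2.777]
wrist_force: [-0.0, 0.3, -0.2]
width: 0.0703
```

```bash
sleep 2; python3 rel.py .561 .0486 .097
```

```text
t 3.9 pos [0.5609 0.0485 0.0966] rot [-3.141 -0.     2.777] j [-0.014  0.168  1.515 -0.     1.459 -1.221]
F [-0.03  0.32 -0.22] T [-0.005 -0.029 -0.006] w 0.0703 shift [-0.0001  0.0001 -0.0004] turn to vertical, tool axes [-0.0002 -0.0005  0.    ]
```

Emit:
{"op": "step_arm", "data": {"steps": [{"jaw": 0.3,"tx": 0,"ty": 0,"tz": 0,"ax": 0,"ay": 0,"az": 0},{"jaw": 0.3,"tx": 0,"ty": 0,"tz": 0,"ax": 0,"ay": 0,"az": 0},{"jaw": 0.3,"tx": 0,"ty": 0,"tz": 0,"ax": 0,"ay": 0,"az": 0},{"jaw": 0.3,"tx": 0,"ty": 0,"tz": 0,"ax": 0,"ay": 0,"az": 0.05},{"jaw": 0.3,"tx": 0,"ty": 0,"tz": 0,"ax": 0,"ay": 0,"az": 0.1},{"jaw": 0.3,"tx": 0,"ty": 0,"tz": 0,"ax": 0,"ay": 0,"az": 0.15},{"jaw": 0.3,"tx": 0,"ty": 0,"tz": 0,"ax": 0,"ay": 0,"az": 0.2}]}}

```text
time: 4.6
tool_pos: [0.5614, 0.0502, 0.0964]
ee_rot: [3.139, -0.001, 2.576]
wrist_force: [2.3, 2.5, -2.2]
width: 0.0556
```

```bash
sleep 2; python3 rel.py .561 .0486 .097
```

```text
t 4.6 pos [0.5614 0.0502 0.0964] rot [ 3.139e+00 -1.000e-03  2.576e+00] j [-0.013  0.168  1.515  0.003  1.457 -1.019]
F [ 2.3   2.47 -2.22] T [ 0.73  -0.404  0.091] w 0.0556 shift [-0.0005 -0.0016 -0.0006] turn to vertical, tool axes [ 0.003  -0.0009 -0.    ]
```

Emit:
{"op": "step_arm", "data": {"steps": [{"jaw": 0.3,"tx": 0,"ty": 0,"tz": 0,"ax": 0,"ay": 0,"az": 0.05},{"jaw": 0.3,"tx": 0,"ty": 0,"tz": 0,"ax": 0,"ay": 0,"az": 0.1},{"jaw": 0.3,"tx": 0,"ty": 0,"tz": 0,"ax": 0,"ay": 0,"az": 0.14}]}}

```text
time: 4.9
tool_pos: [0.5613, 0.05, 0.0964]
ee_rot: [3.139, -0.001, 2.435]
wrist_force: [-0.5, -1.4, -0.2]
width: 0.0556
```

```bash
sleep 2; python3 rel.py .561 .0486 .097
```

```text
t 4.9 pos [0.5613 0.05   0.0964] rot [ 3.139e+00 -1.000e-03  2.435e+00] j [-0.013  0.168  1.515  0.003  1.458 -0.877]
F [-0.52 -1.4  -0.19] T [ 0.011 -0.023  0.219] w 0.0556 shift [-0.0007 -0.0013 -0.0006] turn to vertical, tool axes [ 0.0024 -0.0012 -0.    ]
```

Emit:
{"op": "step_arm", "data": {"steps": [{"jaw": 0.3,"tx": 0,"ty": 0,"tz": 0,"ax": 0,"ay": 0,"az": 0.04},{"jaw": 0.3,"tx": 0,"ty": 0,"tz": 0,"ax": 0,"ay": 0,"az": 0.08}]}}

```text
time: 5.1
tool_pos: [0.5612, 0.0499, 0.0964]
ee_rot: [3.14, -0.001, 2.353]
wrist_force: [-1.0, -1.9, 1.3]
width: 0.0554
```

```bash
sleep 2; python3 rel.py .561 .0486 .097
```

```text
t 5.1 pos [0.5612 0.0499 0.0964] rot [ 3.140e+00 -1.000e-03  2.353e+00] j [-0.013  0.168  1.516  0.002  1.458 -0.796]
F [-1.   -1.94  1.34] T [ 0.04  -0.065  0.011] w 0.0554 shift [-0.0008 -0.0011 -0.0006] turn to vertical, tool axes [ 0.002  -0.0014 -0.    ]
```

Emit:
{"op": "step_arm", "data": {"steps": [{"jaw": 0.3,"tx": 0,"ty": 0,"tz": 0,"ax": 0,"ay": 0,"az": 0.04},{"jaw": 0.3,"tx": 0,"ty": 0,"tz": 0,"ax": 0,"ay": 0,"az": 0.08}]}}

```text
time: 5.3
tool_pos: [0.5611, 0.0498, 0.0964]
ee_rot: [3.14, -0.001, 2.272]
wrist_force: [-1.3, -1.2, 0.1]
width: 0.0556
```

```bash
sleep 2; python3 rel.py .561 .0486 .097
```

```text
t 5.3 pos [0.5611 0.0498 0.0964] rot [ 3.140e+00 -1.000e-03  2.272e+00] j [-0.013  0.168  1.516  0.002  1.458 -0.715]
F [-1.33 -1.23  0.11] T [ 0.027 -0.247  0.191] w 0.0556 shift [-0.0009 -0.0008 -0.0006] turn to vertical, tool axes [ 0.0017 -0.0015 -0.    ]
```

Emit:
{"op": "step_arm", "data": {"steps": [{"jaw": 0.3,"tx": 0,"ty": 0,"tz": 0,"ax": 0,"ay": 0,"az": 0.05},{"jaw": 0.3,"tx": 0,"ty": 0,"tz": 0,"ax": 0,"ay": 0,"az": 0.1}]}}

```text
time: 5.5
tool_pos: [0.5609, 0.0497, 0.0964]
ee_rot: [3.14, -0.002, 2.17]
wrist_force: [-1.8, -1.1, -1.1]
width: 0.0556
```

```bash
sleep 2; python3 rel.py .561 .0486 .097
```

```text
t 5.5 pos [0.5609 0.0497 0.0964] rot [ 3.14e+00 -2.00e-03  2.17e+00] j [-0.014  0.167  1.516  0.002  1.458 -0.613]
F [-1.82 -1.12 -1.12] T [ 0.164 -0.149  0.11 ] w 0.0556 shift [-0.001  -0.0006 -0.0006] turn to vertical, tool axes [ 0.0014 -0.0016 -0.    ]
```

Emit:
{"op": "step_arm", "data": {"steps": [{"jaw": 0.3,"tx": 0,"ty": 0,"tz": 0,"ax": 0,"ay": 0,"az": 0.05},{"jaw": 0.3,"tx": 0,"ty": 0,"tz": 0,"ax": 0,"ay": 0,"az": 0.1}]}}

```text
time: 5.7
tool_pos: [0.5608, 0.0496, 0.0964]
ee_rot: [3.141, -0.002, 2.068]
wrist_force: [-1.6, -0.2, 0.4]
width: 0.0556
```

```bash
sleep 2; python3 rel.py .561 .0486 .097
```

```text
t 5.7 pos [0.5608 0.0496 0.0964] rot [ 3.141e+00 -2.000e-03  2.068e+00] j [-0.014  0.167  1.516  0.002  1.458 -0.511]
F [-1.61 -0.18  0.44] T [ 0.139 -0.265  0.078] w 0.0556 shift [-0.001  -0.0003 -0.0006] turn to vertical, tool axes [ 0.001  -0.0016 -0.    ]
```

Emit:
{"op": "step_arm", "data": {"steps": [{"jaw": 0.3,"tx": 0,"ty": 0,"tz": 0,"ax": 0,"ay": 0,"az": 0.06},{"jaw": 0.3,"tx": 0,"ty": 0,"tz": 0,"ax": 0,"ay": 0,"az": 0.11}]}}

```text
time: 5.9
tool_pos: [0.5606, 0.0495, 0.0964]
ee_rot: [3.141, -0.002, 1.956]
wrist_force: [-2.5, -0.5, 0.4]
width: 0.0555
```

```bash
sleep 2; python3 rel.py .561 .0486 .097
```

```text
t 5.9 pos [0.5606 0.0495 0.0964] rot [ 3.141e+00 -2.000e-03  1.956e+00] j [-0.014  0.167  1.517  0.002  1.458 -0.399]
F [-2.46 -0.54  0.4 ] T [ 0.051 -0.285  0.122] w 0.0555 shift [-0.001   0.     -0.0006] turn to vertical, tool axes [ 0.0007 -0.0017 -0.    ]
```

Emit:
{"op": "step_arm", "data": {"steps": [{"jaw": 0.3,"tx": 0,"ty": 0,"tz": 0,"ax": 0,"ay": 0,"az": 0.06},{"jaw": 0.3,"tx": 0,"ty": 0,"tz": 0,"ax": 0,"ay": 0,"az": 0.11}]}}

```text
time: 6.1
tool_pos: [0.5604, 0.0495, 0.0964]
ee_rot: [3.141, -0.002, 1.844]
wrist_force: [-2.5, -1.1, -0.8]
width: 0.0557
```

```bash
sleep 2; python3 rel.py .561 .0486 .097
```

```text
t 6.1 pos [0.5604 0.0495 0.0964] rot [ 3.141e+00 -2.000e-03  1.844e+00] j [-0.014  0.167  1.517  0.002  1.458 -0.287]
F [-2.45 -1.05 -0.8 ] T [ 0.035 -0.413  0.214] w 0.0557 shift [-0.001   0.0003 -0.0006] turn to vertical, tool axes [ 0.0004 -0.0016 -0.    ]
```

Emit:
{"op": "step_arm", "data": {"steps": [{"jaw": 0.3,"tx": 0,"ty": 0,"tz": 0,"ax": 0,"ay": 0,"az": 0.06},{"jaw": 0.3,"tx": 0,"ty": 0,"tz": 0,"ax": 0,"ay": 0,"az": 0.11}]}}

```text
time: 6.3
tool_pos: [0.5602, 0.0494, 0.0964]
ee_rot: [3.141, -0.001, 1.732]
wrist_force: [-2.8, -0.2, -0.0]
width: 0.0554
```

```bash
sleep 2; python3 rel.py .561 .0495 .097
```

```text
t 6.3 pos [0.5602 0.0494 0.0964] rot [ 3.141e+00 -1.000e-03  1.732e+00] j [-1.400e-02  1.660e-01  1.517e+00  1.000e-03  1.458e+00 -1.760e-01]
F [-2.78 -0.21 -0.03] T [ 0.01  -0.445  0.293] w 0.0554 shift [-0.      0.0008 -0.0006] turn to vertical, tool axes [ 0.0001 -0.0014 -0.    ]
```

Emit:
{"op": "step_arm", "data": {"steps": [{"jaw": 0.3,"tx": 0,"ty": 0.0006,"tz": 0,"ax": 0,"ay": 0,"az": 0.035},{"jaw": 0.3,"tx": 0,"ty": 0.0006,"tz": 0,"ax": 0,"ay": 0,"az": 0.07}]}}

```text
time: 6.5
tool_pos: [0.5601, 0.0494, 0.0964]
ee_rot: [-3.14, -0.001, 1.661]
wrist_force: [-3.9, -0.5, 1.3]
width: 0.0555
```

```bash
sleep 2; python3 rel.py .561 .0495 .097
```

```text
t 6.5 pos [0.5601 0.0494 0.0964] rot [-3.140e+00 -1.000e-03  1.661e+00] j [-1.300e-02  1.670e-01  1.517e+00  1.000e-03  1.459e+00 -1.040e-01]
F [-3.94 -0.47  1.29] T [-0.147 -0.202  0.142] w 0.0555 shift [ 0.      0.0009 -0.0006] turn to vertical, tool axes [-0.0014 -0.0011  0.    ]
```

Emit:
{"op": "step_arm", "data": {"steps": [{"jaw": 0.3,"tx": 0,"ty": 0,"tz": 0,"ax": 0,"ay": 0,"az": 0.05},{"jaw": 0.3,"tx": 0,"ty": 0,"tz": 0,"ax": 0,"ay": 0,"az": 0.1}]}}

```text
time: 6.7
tool_pos: [0.5599, 0.0494, 0.0964]
ee_rot: [-3.14, -0.001, 1.56]
wrist_force: [-2.8, 0.1, -0.7]
width: 0.0556
```

```bash
sleep 2; python3 rel.py .561 .0495 .097
```

```text
t 6.7 pos [0.5599 0.0494 0.0964] rot [-3.14e+00 -1.00e-03  1.56e+00] j [-1.300e-02  1.670e-01  1.517e+00  1.000e-03  1.459e+00 -2.000e-03]
F [-2.75  0.12 -0.67] T [-0.066 -0.385  0.148] w 0.0556 shift [ 0.0002  0.0011 -0.0006] turn to vertical, tool axes [-0.0014 -0.0007  0.    ]
```

Emit:
{"op": "step_arm", "data": {"steps": [{"jaw": 0.3,"tx": 0,"ty": 0,"tz": 0,"ax": 0,"ay": 0,"az": 0.06},{"jaw": 0.3,"tx": 0,"ty": 0,"tz": 0,"ax": 0,"ay": 0,"az": 0.11}]}}

```text
time: 6.9
tool_pos: [0.5597, 0.0493, 0.0964]
ee_rot: [-3.14, -0.0, 1.448]
wrist_force: [-2.7, 1.0, -0.9]
width: 0.0557
```

```bash
sleep 2; python3 rel.py .561 .0495 .097
```

```text
t 6.9 pos [0.5597 0.0493 0.0964] rot [-3.14  -0.     1.448] j [-0.013  0.166  1.518  0.     1.459  0.109]
F [-2.68  1.   -0.88] T [-0.117 -0.404  0.32 ] w 0.0557 shift [ 0.0003  0.0013 -0.0006] turn to vertical, tool axes [-0.0014 -0.0002  0.    ]
```

Emit:
{"op": "step_arm", "data": {"steps": [{"jaw": 0.3,"tx": 0,"ty": 0,"tz": 0,"ax": 0,"ay": 0,"az": 0.035},{"jaw": 0.3,"tx": 0,"ty": 0,"tz": 0,"ax": 0,"ay": 0,"az": 0.07}]}}

```text
time: 7.1
tool_pos: [0.5596, 0.0494, 0.0964]
ee_rot: [-3.14, 0.0, 1.377]
wrist_force: [-2.7, 0.1, -1.8]
width: 0.0555
```

```bash
sleep 2; python3 rel.py .561 .0495 .097
```

```text
t 7.1 pos [0.5596 0.0494 0.0964] rot [-3.14   0.     1.377] j [-0.013  0.166  1.518  0.     1.459  0.18 ]
F [-2.75  0.08 -1.75] T [-0.134 -0.398 -0.057] w 0.0555 shift [ 0.0004  0.0013 -0.0006] turn to vertical, tool axes [-0.0011  0.0002 -0.    ]
```

```bash
cat >> rel.py <<'E'
T=[]
for i in range(5):
    snapshot("side"); T.append(get_obs()["wrist_torque"][2])
print("Tz",np.round(T,3),"mean",round(np.mean(T),3))
E
python3 rel.py .561 .0495 .097
```

```text
t 7.1 pos [0.5596 0.0494 0.0964] rot [-3.14   0.     1.377] j [-0.013  0.166  1.518  0.     1.459  0.18 ]
F [-2.75  0.08 -1.75] T [-0.134 -0.398 -0.057] w 0.0555 shift [ 0.0004  0.0013 -0.0006] turn to vertical, tool axes [-0.0011  0.0002 -0.    ]
Tz [-0.051 -0.004 -0.043 -0.061 -0.033] mean -0.038
```

Emit:
{"op": "step_arm", "data": {"steps": [{"jaw": 0.3,"tx": 0,"ty": 0,"tz": 0,"ax": 0,"ay": 0,"az": 0.03},{"jaw": 0.3,"tx": 0,"ty": 0,"tz": 0,"ax": 0,"ay": 0,"az": 0.05}]}}

```text
time: 7.55
tool_pos: [0.5595, 0.0494, 0.0964]
ee_rot: [-3.14, 0.0, 1.327]
wrist_force: [-3.0, 0.8, -0.1]
width: 0.056
```

```bash
sleep 2; python3 rel.py .561 .0495 .097
```

```text
t 7.55 pos [0.5595 0.0494 0.0964] rot [-3.14   0.     1.327] j [-0.013  0.166  1.518  0.     1.459  0.23 ]
F [-2.99  0.84 -0.07] T [-0.187 -0.401  0.125] w 0.056 shift [ 0.0005  0.0014 -0.0006] turn to vertical, tool axes [-0.0016  0.0002 -0.    ]
Tz [-0.112  0.03   0.024  0.015  0.035] mean -0.001
```

Emit:
{"op": "step_arm", "data": {"steps": [{"jaw": 0.3,"tx": 0,"ty": 0,"tz": 0,"ax": 0,"ay": 0,"az": 0.06},{"jaw": 0.3,"tx": 0,"ty": 0,"tz": 0,"ax": 0,"ay": 0,"az": 0.11}]}}

```text
time: 8.0
tool_pos: [0.5593, 0.0495, 0.0963]
ee_rot: [-3.14, 0.001, 1.218]
wrist_force: [-3.5, 0.7, 1.0]
width: 0.0556
```

```bash
sleep 2; python3 rel.py .561 .0495 .097
```

```text
t 8.0 pos [0.5593 0.0495 0.0963] rot [-3.140e+00  1.000e-03  1.218e+00] j [-0.013  0.166  1.518  0.     1.46   0.34 ]
F [-3.49  0.67  1.01] T [-0.318 -0.401  0.106] w 0.0556 shift [ 0.0006  0.0016 -0.0007] turn to vertical, tool axes [-0.0021  0.0005 -0.    ]
Tz [-0.021  0.008 -0.019 -0.011 -0.016] mean -0.012
```

Emit:
{"op": "step_arm", "data": {"steps": [{"jaw": 0.3,"tx": 0,"ty": 0,"tz": 0,"ax": 0,"ay": 0,"az": 0.06},{"jaw": 0.3,"tx": 0,"ty": 0,"tz": 0,"ax": 0,"ay": 0,"az": 0.11}]}}

```text
time: 8.45
tool_pos: [0.5591, 0.0495, 0.0964]
ee_rot: [-3.139, 0.001, 1.109]
wrist_force: [-4.7, 0.9, 0.7]
width: 0.0552
```

```bash
sleep 2; python3 rel.py .561 .0495 .097
```

```text
t 8.45 pos [0.5591 0.0495 0.0964] rot [-3.139e+00  1.000e-03  1.109e+00] j [-0.013  0.166  1.518  0.     1.46   0.449]
F [-4.67  0.88  0.68] T [-0.346 -0.238  0.099] w 0.0552 shift [ 0.0008  0.0017 -0.0006] turn to vertical, tool axes [-0.0023  0.0009 -0.    ]
Tz [0.022 0.004 0.078 0.071 0.123] mean 0.06
```

Emit:
{"op": "step_arm", "data": {"steps": [{"jaw": 0.3,"tx": 0,"ty": 0,"tz": 0,"ax": 0,"ay": 0,"az": 0.06},{"jaw": 0.3,"tx": 0,"ty": 0,"tz": 0,"ax": 0,"ay": 0,"az": 0.11}]}}

```text
time: 8.9
tool_pos: [0.5589, 0.0496, 0.0963]
ee_rot: [-3.139, 0.001, 1.001]
wrist_force: [-3.6, 1.7, 0.7]
width: 0.0557
```

```bash
sleep 2; python3 rel.py .561 .0495 .097
```

```text
t 8.9 pos [0.5589 0.0496 0.0963] rot [-3.139e+00  1.000e-03  1.001e+00] j [-0.013  0.166  1.518  0.     1.461  0.558]
F [-3.59  1.67  0.69] T [-0.266 -0.059  0.19 ] w 0.0557 shift [ 0.001   0.0018 -0.0007] turn to vertical, tool axes [-0.0027  0.0013 -0.    ]
Tz [-0.088 -0.131 -0.049 -0.021 -0.026] mean -0.063
```

Emit:
{"op": "step_arm", "data": {"steps": [{"jaw": 0.3,"tx": 0,"ty": 0,"tz": 0,"ax": 0,"ay": 0,"az": 0.06},{"jaw": 0.3,"tx": 0,"ty": 0,"tz": 0,"ax": 0,"ay": 0,"az": 0.11}]}}

```text
time: 9.35
tool_pos: [0.5588, 0.0497, 0.0963]
ee_rot: [-3.138, 0.002, 0.892]
wrist_force: [-4.7, 2.7, 1.8]
width: 0.0553
```

```bash
sleep 2; python3 rel.py .561 .0495 .097
```

```text
t 9.35 pos [0.5588 0.0497 0.0963] rot [-3.138e+00  2.000e-03  8.920e-01] j [-1.300e-02  1.660e-01  1.518e+00  1.000e-03  1.461e+00  6.660e-01]
F [-4.74  2.71  1.76] T [-0.276  0.044  0.148] w 0.0553 shift [ 0.0012  0.0019 -0.0007] turn to vertical, tool axes [-0.0031  0.0016 -0.    ]
Tz [-0.058 -0.022 -0.062 -0.059 -0.048] mean -0.05
```

Emit:
{"op": "step_arm", "data": {"steps": [{"jaw": 0.3,"tx": 0,"ty": 0,"tz": 0,"ax": 0,"ay": 0,"az": 0.06},{"jaw": 0.3,"tx": 0,"ty": 0,"tz": 0,"ax": 0,"ay": 0,"az": 0.11}]}}

```text
time: 9.8
tool_pos: [0.5586, 0.0499, 0.0963]
ee_rot: [-3.138, 0.002, 0.786]
wrist_force: [-4.6, 2.3, 1.6]
width: 0.0557
```

```bash
sleep 2; python3 rel.py .561 .0495 .097
```

```text
t 9.8 pos [0.5586 0.0499 0.0963] rot [-3.138e+00  2.000e-03  7.860e-01] j [-1.200e-02  1.660e-01  1.518e+00  1.000e-03  1.461e+00  7.720e-01]
F [-4.6   2.26  1.63] T [-0.299  0.103  0.832] w 0.0557 shift [ 0.0014  0.0019 -0.0007] turn to vertical, tool axes [-0.0031  0.0022 -0.    ]
Tz [0.26  0.255 0.326 0.348 0.355] mean 0.309
```

Emit:
{"op": "step_arm", "data": {"steps": [{"jaw": 0.3,"tx": 0,"ty": 0,"tz": 0,"ax": 0,"ay": 0,"az": 0.03},{"jaw": 0.3,"tx": 0,"ty": 0,"tz": 0,"ax": 0,"ay": 0,"az": 0.06}]}}

```text
time: 10.25
tool_pos: [0.5583, 0.0498, 0.0963]
ee_rot: [-3.138, 0.003, 0.727]
wrist_force: [-4.6, 1.0, 0.9]
width: 0.0552
```

```bash
sleep 2; python3 rel.py .561 .0495 .097
```

```text
t 10.25 pos [0.5583 0.0498 0.0963] rot [-3.138e+00  3.000e-03  7.270e-01] j [-0.013  0.166  1.518  0.     1.462  0.831]
F [-4.61  1.    0.92] T [-0.365  0.347  0.155] w 0.0552 shift [ 0.0018  0.002  -0.0008] turn to vertical, tool axes [-0.0034  0.0032 -0.    ]
Tz [0.113 0.054 0.08  0.081 0.06 ] mean 0.077
```

Emit:
{"op": "step_arm", "data": {"steps": [{"jaw": 0.3,"tx": 0,"ty": 0,"tz": 0,"ax": 0,"ay": 0,"az": 0.03},{"jaw": 0.3,"tx": 0,"ty": 0,"tz": 0,"ax": 0,"ay": 0,"az": 0.06}]}}

```text
time: 10.7
tool_pos: [0.5582, 0.0498, 0.0963]
ee_rot: [-3.138, 0.003, 0.666]
wrist_force: [-5.4, 1.9, 1.0]
width: 0.0558
```

```bash
sleep 2; python3 rel.py .561 .0495 .097
```

```text
t 10.7 pos [0.5582 0.0498 0.0963] rot [-3.138e+00  3.000e-03  6.660e-01] j [-1.300e-02  1.660e-01  1.518e+00  1.000e-03  1.462e+00  8.920e-01]
F [-5.38  1.95  0.98] T [-0.33   0.362  0.139] w 0.0558 shift [ 0.002   0.002  -0.0007] turn to vertical, tool axes [-0.0037  0.0032 -0.    ]
Tz [-0.179 -0.136 -0.097 -0.088 -0.018] mean -0.104
```

Emit:
{"op": "step_arm", "data": {"steps": [{"jaw": 0.3,"tx": 0,"ty": 0,"tz": 0,"ax": 0,"ay": 0,"az": 0.02},{"jaw": 0.3,"tx": 0,"ty": 0,"tz": 0,"ax": 0,"ay": 0,"az": 0.04}]}}

```text
time: 11.15
tool_pos: [0.5582, 0.0499, 0.0963]
ee_rot: [-3.138, 0.003, 0.626]
wrist_force: [-4.8, 2.5, 1.1]
width: 0.0555
```

```bash
sleep 2; python3 rel.py .561 .0495 .097
```

```text
t 11.15 pos [0.5582 0.0499 0.0963] rot [-3.138e+00  3.000e-03  6.260e-01] j [-1.300e-02  1.660e-01  1.519e+00  1.000e-03  1.463e+00  9.320e-01]
F [-4.79  2.5   1.13] T [-0.286  0.408  0.102] w 0.0555 shift [ 0.0021  0.002  -0.0007] turn to vertical, tool axes [-0.0038  0.0034 -0.    ]
Tz [-0.418 -0.484 -0.546 -0.518 -0.514] mean -0.496
```

Emit:
{"op": "step_arm", "data": {"steps": [{"jaw": 0.3,"tx": 0,"ty": 0,"tz": 0,"ax": 0,"ay": 0,"az": 0.02},{"jaw": 0.3,"tx": 0,"ty": 0,"tz": 0,"ax": 0,"ay": 0,"az": 0.04}]}}

```text
time: 11.6
tool_pos: [0.5581, 0.05, 0.0963]
ee_rot: [-3.138, 0.003, 0.584]
wrist_force: [-5.0, 1.5, 1.3]
width: 0.0561
```

```bash
sleep 2; python3 rel.py .561 .0495 .097
```

```text
t 11.6 pos [0.5581 0.05   0.0963] rot [-3.138e+00  3.000e-03  5.840e-01] j [-1.300e-02  1.660e-01  1.519e+00  1.000e-03  1.463e+00  9.740e-01]
F [-4.99  1.53  1.29] T [-0.338  0.394 -0.256] w 0.0561 shift [ 0.0021  0.002  -0.0007] turn to vertical, tool axes [-0.0041  0.0034 -0.    ]
Tz [-0.56  -0.676 -0.356 -0.349 -0.294] mean -0.447
```

Emit:
{"op": "step_arm", "data": {"steps": [{"jaw": 0.3,"tx": 0,"ty": 0,"tz": 0,"ax": 0,"ay": 0,"az": 0.02},{"jaw": 0.3,"tx": 0,"ty": 0,"tz": 0,"ax": 0,"ay": 0,"az": 0.03}]}}

```text
time: 12.05
tool_pos: [0.5581, 0.05, 0.0963]
ee_rot: [-3.137, 0.004, 0.552]
wrist_force: [-4.2, 3.0, 0.5]
width: 0.0556
```

```bash
sleep 2; python3 rel.py .561 .0495 .097
```

```text
t 12.05 pos [0.5581 0.05   0.0963] rot [-3.137  0.004  0.552] j [-0.013  0.166  1.519  0.002  1.463  1.006]
F [-4.16  3.    0.46] T [-0.397  0.414 -0.299] w 0.0556 shift [ 0.0022  0.0019 -0.0007] turn to vertical, tool axes [-0.0043  0.0035 -0.    ]
Tz [-0.431 -0.509 -0.53  -0.523 -0.516] mean -0.502
```

Emit:
{"op": "step_arm", "data": {"steps": [{"jaw": 0.3,"tx": 0,"ty": 0,"tz": 0,"ax": 0,"ay": 0,"az": 0.02},{"jaw": 0.3,"tx": 0,"ty": 0,"tz": 0,"ax": 0,"ay": 0,"az": 0.03}]}}

```text
time: 12.5
tool_pos: [0.5581, 0.0501, 0.0963]
ee_rot: [-3.137, 0.004, 0.52]
wrist_force: [-3.7, 2.8, 1.2]
width: 0.0556
```

```bash
sleep 2; python3 rel.py .561 .0495 .097
```

```text
t 12.5 pos [0.5581 0.0501 0.0963] rot [-3.137  0.004  0.52 ] j [-0.013  0.166  1.519  0.002  1.463  1.038]
F [-3.74  2.77  1.17] T [-0.477  0.388 -0.147] w 0.0556 shift [ 0.0023  0.002  -0.0007] turn to vertical, tool axes [-0.0044  0.0037 -0.    ]
Tz [-0.182 -0.288 -0.191 -0.219 -0.229] mean -0.222
```

Emit:
{"op": "step_arm", "data": {"steps": [{"jaw": 0.7,"tx": 0,"ty": 0,"tz": 0,"ax": 0,"ay": 0,"az": 0},{"jaw": 0.7,"tx": 0,"ty": 0,"tz": 0,"ax": 0,"ay": 0,"az": 0},{"jaw": 0.7,"tx": 0,"ty": 0,"tz": 0,"ax": 0,"ay": 0,"az": 0},{"jaw": 0.7,"tx": 0,"ty": 0,"tz": -0.02,"ax": 0,"ay": 0,"az": 0},{"jaw": 0.7,"tx": 0,"ty": 0,"tz": -0.04,"ax": 0,"ay": 0,"az": 0},{"jaw": 0.7,"tx": 0,"ty": 0,"tz": -0.06,"ax": 0,"ay": 0,"az": 0},{"jaw": 0,"tx": 0,"ty": 0,"tz": -0.06,"ax": 0,"ay": 0,"az": 0},{"jaw": 0,"tx": 0,"ty": 0,"tz": -0.06,"ax": 0,"ay": 0,"az": 0}]}}

```text
time: 13.55
tool_pos: [0.5587, 0.0498, 0.1563]
ee_rot: [-3.138, 0.003, 0.52]
wrist_force: [0.6, 0.1, -0.6]
width: 0.0531
```

```bash
sleep 2; python3 rel.py .506 .0976 .13; python3 b.py
```

```text
t 13.55 pos [0.5587 0.0498 0.1563] rot [-3.138e+00  3.000e-03  5.200e-01] j [-0.013  0.132  1.434  0.002  1.579  1.037]
F [ 0.6   0.07 -0.56] T [-0.02   0.18   0.019] w 0.0531 shift [-0.0219 -0.0676  0.0266] turn to vertical, tool axes [-0.0038  0.0028 -0.    ]
Tz [ 0.02  -0.032 -0.003 -0.008 -0.009] mean -0.007
scene hub 200 0.5616534352302551 0.049336306750774384 0.026792794466018677 [0.56281879 0.04889429 0.11738796] 0.11750947539836304
red 50 32 0.5277057886123657 0.08819273114204407 0.033486541360616684 [0.51021763 0.09765106 0.09737108]
housing 1453 0.5633365511894226 0.05024703964591026 0.09350179880857468
side hub 174 0.558550238609314 0.04701308161020279 0.027750007808208466 [0.55742375 0.04684766 0.11775869] 0.11760423258376096
red 52 41 0.502510130405426 0.09821320325136185 0.014644567854702473 [0.50445903 0.0976243  0.09669026]
housing 988 0.5594320893287659 0.049342598766088486 0.09248565137386322
```

Emit:
{"op": "step_arm", "data": {"steps": [{"jaw": 0,"tx": -0.0111,"ty": -0.034,"tz": 0,"ax": -0.003,"ay": 0.003,"az": 0},{"jaw": 0,"tx": -0.0225,"ty": -0.0685,"tz": 0,"ax": -0.003,"ay": 0.003,"az": 0},{"jaw": 0,"tx": -0.0225,"ty": -0.0685,"tz": 0,"ax": -0.003,"ay": 0.003,"az": 0},{"jaw": 0,"tx": -0.0225,"ty": -0.0685,"tz": 0.02,"ax": -0.003,"ay": 0.003,"az": 0},{"jaw": 0,"tx": -0.0225,"ty": -0.0685,"tz": 0.04,"ax": -0.003,"ay": 0.003,"az": 0},{"jaw": 0,"tx": -0.0225,"ty": -0.0685,"tz": 0.044,"ax": -0.003,"ay": 0.003,"az": 0},{"jaw": 0,"tx": -0.0225,"ty": -0.0685,"tz": 0.044,"ax": -0.003,"ay": 0.003,"az": 0}]}}

```text
time: 14.6
tool_pos: [0.5038, 0.0979, 0.1109]
ee_rot: [-3.139, 0.004, 0.52]
wrist_force: [0.7, 0.3, -0.1]
width: 0.0008
```

```bash
sleep 2; python3 rel.py .505 .098 .105;  python3 - <<'E'
from h import *
p,d=snapshot("wrist"); p2,d=snapshot("side"); p3,d=snapshot("scene")
cv2.imwrite("pics/d.png",np.hstack([cv2.resize(p[100:300,160:480,::-1],(320,200)).repeat(1,0), *[cv2.resize(q[:,:,::-1],(200,200),interpolation=2) for q in (p2[155:215,265:325],p3[145:205,325:385])]]))
E
```

```text
t 14.6 pos [0.5038 0.0979 0.1109] rot [-3.139  0.004  0.52 ] j [8.100e-02 5.300e-02 1.613e+00 1.000e-03 1.481e+00 1.131e+00]
F [ 0.65  0.27 -0.14] T [-0.086  0.145 -0.01 ] w 0.0008 shift [0.0011 0.0005 0.0059] turn to vertical, tool axes [-0.0028  0.0039 -0.    ]
Tz [-0.06   0.006  0.005  0.018 -0.011] mean -0.008
```

View pics/d.png

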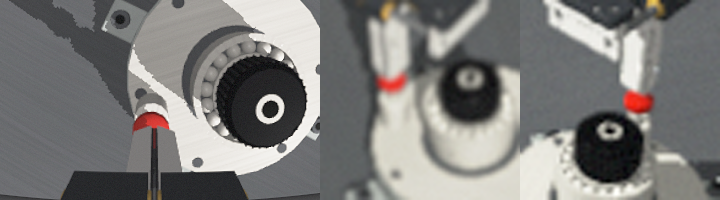

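The closed fingers sit centred over the red button in all three views (wrist (152,120), side (392,82), scene (638,102)). I'll press gently.

Emit:
{"op": "step_arm", "data": {"steps": [{"jaw": 0,"tx": 0.001,"ty": 0,"tz": 0.003,"ax": -0.003,"ay": 0.004,"az": 0},{"jaw": 0,"tx": 0.001,"ty": 0,"tz": 0.006,"ax": -0.003,"ay": 0.004,"az": 0},{"jaw": 0,"tx": 0.001,"ty": 0,"tz": 0.008,"ax": -0.003,"ay": 0.004,"az": 0},{"jaw": 0,"tx": 0.001,"ty": 0,"tz": 0.009,"ax": -0.003,"ay": 0.004,"az": 0},{"jaw": 0,"tx": 0.001,"ty": 0,"tz": 0.01,"ax": -0.003,"ay": 0.004,"az": 0}]}}

```text
time: 15.5
tool_pos: [0.5053, 0.0988, 0.1029]
ee_rot: [3.14, -0.003, 0.521]
wrist_force: [-1.9, -0.5, 3.2]
width: 0.0006
```

Emit:
{"op": "step_arm", "data": {"steps": [{"jaw": 0,"tx": 0,"ty": 0,"tz": 0.001,"ax": 0,"ay": 0,"az": 0},{"jaw": 0,"tx": 0,"ty": 0,"tz": 0.002,"ax": 0,"ay": 0,"az": 0},{"jaw": 0,"tx": 0,"ty": 0,"tz": 0.003,"ax": 0,"ay": 0,"az": 0},{"jaw": 0,"tx": 0,"ty": 0,"tz": 0.004,"ax": 0,"ay": 0,"az": 0}]}}

```text
time: 15.9
tool_pos: [0.5053, 0.0988, 0.0988]
ee_rot: [3.14, -0.003, 0.521]
wrist_force: [-1.6, 0.5, 4.0]
width: 0.0005
```

Emit:
{"op": "step_arm", "data": {"steps": [{"jaw": 0,"tx": 0,"ty": 0,"tz": 0.001,"ax": 0,"ay": 0,"az": 0},{"jaw": 0,"tx": 0,"ty": 0,"tz": 0.002,"ax": 0,"ay": 0,"az": 0},{"jaw": 0,"tx": 0,"ty": 0,"tz": 0.003,"ax": 0,"ay": 0,"az": 0},{"jaw": 0,"tx": 0,"ty": 0,"tz": 0.004,"ax": 0,"ay": 0,"az": 0},{"jaw": 0,"tx": 0,"ty": 0,"tz": 0.005,"ax": 0,"ay": 0,"az": 0},{"jaw": 0,"tx": 0,"ty": 0,"tz": 0.006,"ax": 0,"ay": 0,"az": 0},{"jaw": 0,"tx": 0,"ty": 0,"tz": 0.0065,"ax": 0,"ay": 0,"az": 0},{"jaw": 0,"tx": 0,"ty": 0,"tz": 0.007,"ax": 0,"ay": 0,"az": 0}]}}

```text
time: 16.7
tool_pos: [0.5053, 0.0988, 0.0917]
ee_rot: [3.14, -0.003, 0.521]
wrist_force: [-2.0, 0.3, 3.8]
width: 0.001
```

Force is still friction only. I'll press until it seats.

Emit:
{"op": "step_arm", "data": {"steps": [{"jaw": 0,"tx": 0,"ty": 0,"tz": 0.0005,"ax": 0,"ay": 0,"az": 0},{"jaw": 0,"tx": 0,"ty": 0,"tz": 0.001,"ax": 0,"ay": 0,"az": 0},{"jaw": 0,"tx": 0,"ty": 0,"tz": 0.0015,"ax": 0,"ay": 0,"az": 0},{"jaw": 0,"tx": 0,"ty": 0,"tz": 0.0015,"ax": 0,"ay": 0,"az": 0}]}}

```text
time: 17.1
tool_pos: [0.5053, 0.0988, 0.0912]
ee_rot: [3.14, -0.003, 0.521]
wrist_force: [-4.0, -0.9, 6.9]
width: 0.0001
```

Emit:
{"op": "step_arm", "data": {"steps": [{"jaw": 0,"tx": 0,"ty": 0,"tz": 0.001,"ax": 0,"ay": 0,"az": 0},{"jaw": 0,"tx": 0,"ty": 0,"tz": 0.002,"ax": 0,"ay": 0,"az": 0},{"jaw": 0,"tx": 0,"ty": 0,"tz": 0.002,"ax": 0,"ay": 0,"az": 0},{"jaw": 0,"tx": 0,"ty": 0,"tz": 0.002,"ax": 0,"ay": 0,"az": 0}]}}

```text
time: 17.5
tool_pos: [0.5054, 0.0989, 0.0911]
ee_rot: [3.14, -0.004, 0.521]
wrist_force: [-5.2, 0.1, 10.7]
width: 0.0003
```

It's on a hard stop at 0.083 (14 mm of travel), so the pin is seated. Next I retreat and look.

Emit:
{"op": "step_arm", "data": {"steps": [{"jaw": 0,"tx": 0,"ty": 0,"tz": -0.02,"ax": 0,"ay": 0,"az": 0},{"jaw": 0,"tx": 0,"ty": 0,"tz": -0.06,"ax": 0,"ay": 0,"az": 0},{"jaw": 0,"tx": 0,"ty": 0,"tz": -0.1,"ax": 0,"ay": 0,"az": 0},{"jaw": 0,"tx": -0.04,"ty": 0,"tz": -0.12,"ax": 0,"ay": 0,"az": 0},{"jaw": 0,"tx": -0.08,"ty": 0,"tz": -0.12,"ax": 0,"ay": 0,"az": 0},{"jaw": 0,"tx": -0.1,"ty": 0,"tz": -0.12,"ax": 0,"ay": 0,"az": 0},{"jaw": 0,"tx": -0.1,"ty": 0,"tz": -0.12,"ax": 0,"ay": 0,"az": 0}]}}

```text
time: 18.2
tool_pos: [0.417, 0.0483, 0.2108]
ee_rot: [3.139, -0.005, 0.519]
wrist_force: [0.9, -0.2, 0.5]
width: 0.0002
```

```bash
sleep 2; cp b.py e.py; sed -i 's/>.093/>.079/; s#pics/b.png#pics/e.png#' e.py; python3 e.py; python3 a.py | grep -E "time|ball_box|collar|bearing"
```

```text
scene hub 208 0.5614470839500427 0.04905330017209053 0.026957951486110687 [0.56267804 0.04925558 0.11758956] 0.1176237578670043
red 47 40 0.5255592465400696 0.08885518461465836 0.0319136418402195 [0.51189658 0.09595606 0.0848543 ]
housing 1436 0.5630869269371033 0.04861665144562721 0.09404051303863525
side hub 196 0.5592809915542603 0.048525407910346985 0.028024833649396896 [0.55913722 0.04801182 0.11807608] 0.1178152254504552
red 52 39 0.505219042301178 0.09850884974002838 0.011706117540597916 [0.50444401 0.09766743 0.08218401]
housing 1001 0.5613598227500916 0.04701004549860954 0.09373471140861511
{'time': np.float64(18.3), 'joint_positions': array([-1.900e-02, -2.080e-01,  1.656e+00,  1.000e-03,  1.688e+00,
ball_box 0.79 [158.5, 225.3, 217.7, 297.5] 3706 [ 0.605 -0.394  0.02 ] [ 0.52  -0.456  0.001] [ 0.7   -0.324  0.055]
ball_box 0.35 [308.8, 174.3, 391.8, 248.4] 3315 [0.587 0.036 0.038] [ 0.49  -0.055  0.006] [0.672 0.137 0.118]
collar 0.54 [209.5, 177.6, 232.9, 195.2] 270 [ 0.356 -0.288  0.021] [ 0.328 -0.312  0.002] [ 0.37  -0.263  0.036]
bearing_big 0.66 [402.5, 154.5, 429.2, 175.3] 433 [0.419 0.332 0.018] [ 0.379  0.296 -0.   ] [0.454 0.372 0.024]
ball_box 0.94 [360.1, 282.9, 439.4, 347.3] 3664 [ 0.613 -0.388  0.018] [ 0.52  -0.459 -0.001] [ 0.696 -0.323  0.056]
collar 0.93 [275.9, 313.7, 300.1, 335.6] 402 [ 0.342 -0.295  0.021] [ 0.318 -0.314 -0.002] [ 0.37  -0.268  0.038]
bearing_big 0.76 [220.0, 144.7, 250.0, 165.4] 406 [0.411 0.33  0.018] [0.377 0.297 0.001] [0.444 0.375 0.027]
```

View pics/e.png

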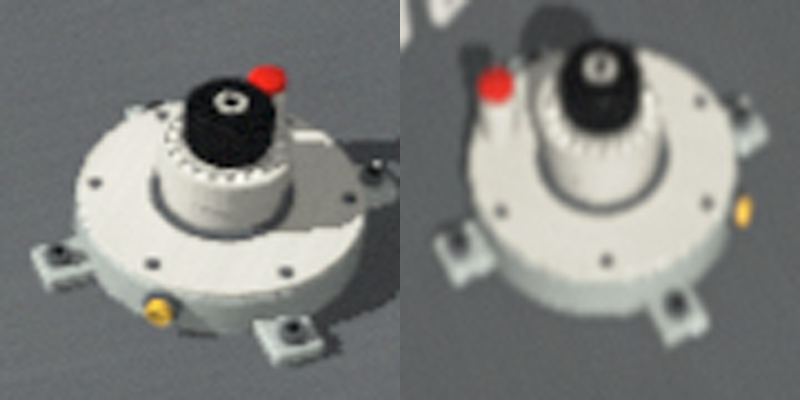

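The button now sits lower: (267,80) in the scene view and (497,86) in the side view, with its top measured at about 0.082–0.085 m. The arm is clear, so I'll hand in.

```bash
python3 -c "
from bench import *
print(close_job())"
```

```text
the job is handed in; nothing more can be done
None
```

The arbor is at its home station and the lock pin is fully down. I handed the job in at about 19 s of the 72 s allowed.

- **Turning:** I gripped the hub and turned it about 2.26 rad clockwise. The lip showed as 0.83 N m, followed by a dip of about −0.5 N m. As the dip faded to −0.22 N m near the centre, I let go so the arbor could centre itself.
- **Pin:** With the fingers shut, it went past the plate level at 3–4 N, which is friction only. It came to a hard stop with the button top at 83 mm, the full 14 mm of travel, and I pressed at most about 11 N by the readings.
- **Last checks:** The cameras put the button top at about 82–85 mm, and the arm was clear at 0.21 m height. The box, collar and big bearing had moved no more than the measuring noise of 1–4 mm.
- **Disagreements and gaps:**
  - The scene camera's circle fit on the button came out too wide (about 32 mm radius, stray red pixels); the side camera's fit was good.
  - The cameras put the hub axis 1–2 mm from where the grip settled, which gave side forces of up to about 5 N while turning.
  - Single torque readings before the lip were noisy, so I switched to averaged ones.
  - I did not measure the small bearing at all, though the arm's path stayed high above the bench.

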